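# Roll up the lamp housing's shutter and lock its bayonet lamp cap

## Robot

A 6-joint arm with a two-finger parallel gripper is mounted at the origin on the work surface. World frame = base frame: x ahead of the robot, y to its left, z up, the work surface at z = 0. Lengths are in m, angles in rad, forces in N, time in s.
With the tool pointing down it reaches from about 0.375 to 0.9 m from the base axis. Payload 3.1 kg.
Tool frame: the origin (TCP) lies at the very end of the fingers, on their centre line; the grasp point (between the pads) lies 19 mm behind it; z points along the fingers, x is the direction in which the jaws open and shut, and the axes are right-handed (so a half turn about z gives the same grasp; the last joint's range is limited). The gripper opens to 87 mm and grips with 3 to 60 N. Pads are 19 mm wide; open, the fingers measure 117 mm over their backs; the gripper's body (75 mm by 190 mm) begins 51 mm behind the grasp point.
Start: joints at [-1.522, 0.527, 1.433, -0, 1.181, -0.178], TCP at [0.141, -0.609, 0.223] pointing down, gripper open.
Joint ranges: [-3.08, 3.08], [-0.75, 2.2], [0.22, 2.44], [-1.43, 4.57], [0, 2.65], [-2.85, 2.85]. Speed limits (rad/s): [2.79, 2.79, 3.14, 3.14, 3.14, 3.14].

## Interface

Orientations are given as a unit quaternion [x, y, z, w].
In Python, from bench import manip gives the robot as it stands. The module is installed in compiled form; this text tells all that it offers.
- The arm moves only by the shell command python3 -m inch 'ROWS' [FORCE]. ROWS is JSON, a list of rows, each an object of numbers: "dx", "dy", "dz": the shift along the world's x, y, z in m; "yaw": the turn about the world's z in degrees; "fingers": the opening, from 0 (shut) to 1 (fully open). A call has 1 to 20 rows; each row shifts and turns the commanded pose from where the row before left it; what a row does not reach is not made up. A row lasts 1/12 s, in which the tool goes at most 41.7 mm and 7.16 degrees, less where a joint would pass 70% of its speed; a pose out of reach is approached as far as the arm can. A call with a gripper value outside its range is refused whole. The fingers move at their own pace and stop on an object; FORCE is the grip in N (left out, the last holds). Time passes only in rows, so rows that do not move let the fingers close. It gives the time, the measured TCP pose, the force and the opening at its end, in the units of the state.
- manip.get_obs(): the state, without advancing time (a new reading comes with each control period).
- manip.grab_frame(name): name is "scene" or "top" or "wrist"; returns a dict with "frame" (480x640x3 uint8, red, green, blue), "z_map" (480x640 float32, m along the optical axis (not along the pixel's ray), 0 where there is no reading), "intrinsics" (3x3 intrinsics, pixels), "pose" (4x4, takes a point from camera to world coordinates); the wrist camera has in their place "T_tool_cam" (4x4, takes a point from camera to tool coordinates, whose origin is the TCP and whose axes are the tool frame's). Camera axes: x right, y down, z forward; pixel columns grow to the right and rows downward; lengths in m; the calibration is good to about 2 mm. A picture is of the moment at which its call begins: read the wrist's pose just before it.
- manip.job_done(): hands the job in, once; it reports no verdict.
The state is a dict: "time": time; "joint_positions": joint angles; "dq": joint speeds; "effort": joint torques, N m; "ee_pos": TCP position; "ee_rot": TCP orientation; "force": force on the tool from outside, world axes, zero at the start; "torque": the same for the moment, N m; "width": finger opening in m.
Only numpy, scipy, OpenCV 4.12 (cv2) and the standard library are available. Lean on these libraries where they do the work, as an engineer would, in place of code of your own. Each camera call takes 0.05 s, during which the arm holds its last target.

## Task

The lamp in the microscope's lamp housing has come loose. Roll the slatted shutter of the housing up and back by its pull bar until it stays open by itself, then push the black lamp cap inside down against its spring and turn it about a quarter turn clockwise until it clicks home and stays locked when you let go. Leave the shutter open and do not disturb the slide box, the bottle or the jar beside the housing.

Things in the scene. Friction and masses are not known exactly. Their poses are not given: they have to be found in the camera images.
- track_axis (a point): Middle of the axis of the lamp housing's half-round side tracks, 75 mm above the bench. Its x points out through the housing's front, AWAY from the robot (up to 0.25 rad askew); y runs along the axis; z is up. The back, towards the robot, is closed by a fixed shell.
- cabinet: The fixed ivory lamp housing, a lying half-cylinder 320 deep (x), 286 wide (y), 237 mm high; origin under its middle, axes as track_axis. Front: a 140 mm high apron, 130 to 140 mm out along x; behind it a deck 65 mm high. Cheeks: half discs of radius 160 mm, inner faces at y = -135 and 135 mm. A fixed transformer 64 mm high stands on the deck at x = -117 to -77 mm.
- shutter (a joint): Slatted aluminium shutter, bent to radius 150 mm about the track axis (96 degrees of arc). Value in rad: 0 = shut, 1.40 = open, at its stop; it runs up and over the top towards the robot, under the back shell. It needs about 4 N at the bar. A spring and its weight pull it shut if let go below about 0.9; beyond 1.05 it rolls on to the stop by itself and stays there.
- shutter_bar (a point): Middle of the shutter's pull bar: round, 12 mm diameter, 144 mm long along y, on standoffs 68 mm either side of the middle, 30 mm clear of the slats. Circle of 186 mm radius about the track axis: shutter value v puts it at 31 degrees + v above the axis's x (171 mm high when shut, 267 mm at most). Shut fingertips can push it up and back from its outer side; or pinch it.
- cap_grip (a point): Middle of the black bar grip on the lamp cap: 60 long (its x), 16 thick (its y), 40 mm high, on a round flange of 88 mm diameter. Hidden under the shut shutter. In a holder on the deck, 25 to 45 mm in front of the track axis, up to 35 mm to either side; at the start 135 mm above the bench, its x within 0.45 rad of the housing's x. It moves with the cap.
- cap_press (a joint): How far the lamp cap is pushed straight down, in m: 0 = standing proud on its spring (start), 0.016 = bottom stop. It springs up with about 5 N at the top and 11 N at the bottom. The cap can turn only while pushed down more than 0.013. Locked, it rises again to only 0.007.
- cap_turn (a joint): Turn of the lamp cap, in rad, clockwise seen from above: 0 = start, 1.40 = end stop. Let up at 1.40 (or over about 1.28) the cap springs up into its notch, to cap_press 0.007, and is locked.
- slide_box: Grey loose microscope-slide box 100 x 170 x 32 mm beside the housing; origin at the centre of its underside. Leave alone.
- oil_bottle: Loose amber bottle, 48 mm diameter, 95 mm high, beside the housing; origin at its underside. Leave alone.
- lens_jar: Loose glass jar with a white lid, 68 mm diameter, 70 mm high, beside the housing; origin at its underside. Leave alone.

How it is judged:
By the outcome, as a careful person would: the job done as asked, in the order asked, and still so for the second after the job is handed in, with the robot touching nothing.
It also fails if it takes over 61 s, if anything falls off the work surface, if the arm or the gripper's body presses on something with over 40 N, if the wrist force passes 120 N, or if a joint passes its speed limit or range.

## Working session

There is one attempt and no reset: what is moved stays moved. The work goes in short steps, Python scripts to look and compute and a shell command to move; the robot and the scene stay as the last step left them, time stands still between calls to the robot, and variables do not carry over. Pictures are saved under pics/ and viewed, and the job is handed in when it is done.

```bash
mkdir -p pics; ls; cat > h.py <<'E'
import numpy as np, cv2
from bench import manip
from scipy.spatial.transform import Rotation as R
def grab(n,fn=None):
    o=manip.get_obs(); f=manip.grab_frame(n)
    K=np.array(f["intrinsics"])
    if n=="wrist":
        T=np.eye(4);T[:3,:3]=R.from_quat(o["ee_rot"]).as_matrix();T[:3,3]=o["ee_pos"]
        P=T@np.array(f["T_tool_cam"])
    else: P=np.array(f["pose"])
    if fn: cv2.imwrite("pics/"+fn,f["frame"][:,:,::-1])
    return f["frame"],np.array(f["z_map"]),K,P
def pts(z,K,P):
    v,u=np.mgrid[:480,:640]
    c=np.stack([(u-K[0,2])/K[0,0]*z,(v-K[1,2])/K[1,1]*z,z],-1)
    return c@P[:3,:3].T+P[:3,3]
def plane(u,v,h,K,P):
    d=P[:3,:3]@np.array([(u-K[0,2])/K[0,0],(v-K[1,2])/K[1,1],1]); return P[:3,3]+d*(h-P[2,3])/d[2]
E
python3 - <<'E'
from h import *
for n in("scene","top","wrist"):
    im,z,K,P=grab(n,n+"0.png"); print(n,K[0,0],P.round(3).tolist()); np.savez(n+"0.npz",im=im,z=z,K=K,P=P)
o=manip.get_obs();print({k:np.round(v,3).tolist() for k,v in o.items()})
E
```

```text
pics
scene 548.7404271981005 [[-0.614, 0.749, -0.25, 0.801], [0.789, 0.58, -0.201, 0.251], [-0.006, -0.321, -0.947, 1.086], [0.0, 0.0, 0.0, 1.0]]
top 611.9787049160899 [[0.004, -0.99, 0.139, 0.365], [-1.0, -0.003, 0.008, 0.05], [-0.007, -0.139, -0.99, 1.299], [0.0, 0.0, 0.0, 1.0]]
wrist 338.1982132423586 [[0.225, -0.938, -0.262, 0.213], [-0.974, -0.218, -0.059, -0.592], [-0.002, 0.268, -0.963, 0.384], [0.0, 0.0, 0.0, 1.0]]
{'time': 0.15, 'joint_positions': [-1.522, 0.528, 1.434, -0.0, 1.181, -0.178], 'dq': [0.002, -0.001, -0.004, -0.002, 0.0, 0.0], 'effort': [0.001, -44.043, -17.684, 0.063, 0.055, -0.0], 'ee_pos': [0.141, -0.608, 0.222], 'ee_rot': [0.783, -0.622, -0.001, -0.001], 'force': [0.853, 0.683, 1.169], 'torque': [0.015, 0.018, 0.001], 'width': 0.087}
```

View pics/scene0.png

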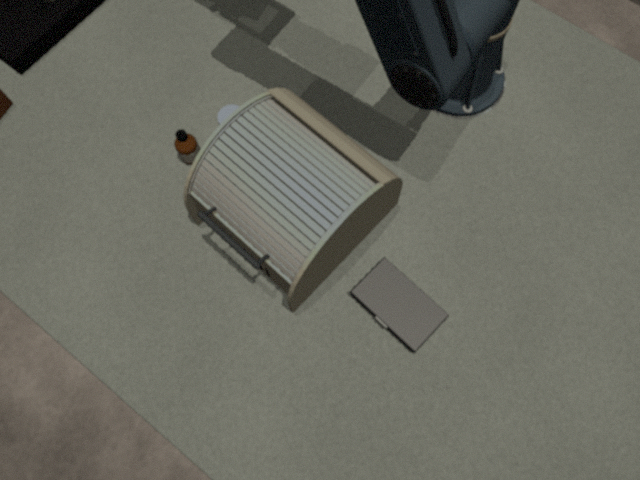

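View pics/top0.png

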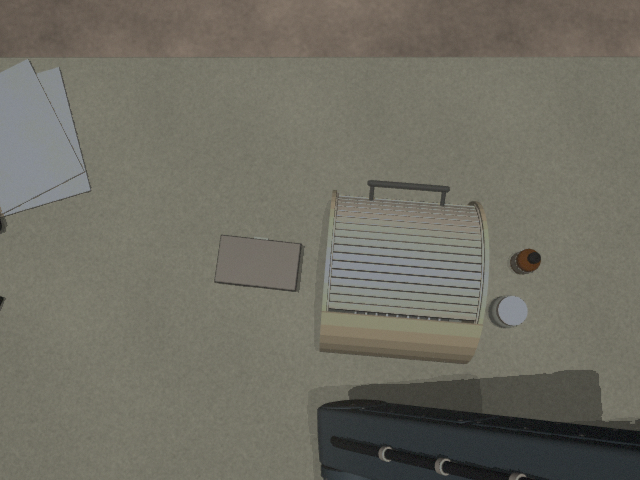

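The top view shows the housing around pixel (405,275) with its bar from (370,183) to (448,188). The slide box is to its left, and the bottle (527,260) and jar (510,310) are to its right. The scene view shows the bar from (200,210) to (265,262). Next I'll measure it.

```bash
python3 - <<'E'
from h import *
d=np.load("top0.npz");im,z,K,P=[d[k] for k in("im","z","K","P")]
W=pts(z,K,P)
g=im.max(2).astype(int)
m=np.zeros_like(g,bool);m[178:196,360:455]=g[178:196,360:455]<75
n,l,s,c=cv2.connectedComponentsWithStats(m.astype(np.uint8));i=1+s[1:,4].argmax();m=l==i;print(s[i],W[m].mean(0),np.median(W[m],0))
r=cv2.minAreaRect(np.argwhere(m)[:,::-1].astype(np.float32));print(r)
for u,v in[(372,183),(410,185),(447,188)]: print(u,v,W[v,u],plane(u,v,.171,K,P),g[v,u])
# shutter/housing outline from height
H=(W[...,2]>.09)&(W[...,0]>.30)&(W[...,0]<.9)&(np.arange(480)[:,None]<375)
H=cv2.morphologyEx(H.astype(np.uint8),cv2.MORPH_OPEN,np.ones((9,9)))
n,l,s,c=cv2.connectedComponentsWithStats(H);i=1+s[1:,4].argmax();H=l==i
X=W[H];print(s[i])
# normals->axis: fit cylinder axis at z=.075, radius R
from scipy.optimize import least_squares
S=X[(X[:,2]>.12)]
def f(p):
    e=np.array([np.cos(p[1]),np.sin(p[1])]);t=S[:,:2]@e-p[0];return np.hypot(t,S[:,2]-.075)-p[2]
q=least_squares(f,[.5,0,.15],loss="soft_l1",f_scale=.003);print("cyl",q.x,np.abs(q.fun).mean())
p=q.x;e=np.array([np.cos(p[1]),np.sin(p[1])]);n2=np.array([-e[1],e[0]])
y=S[:,:2]@n2;x=S[:,:2]@e-p[0];print("y pct",np.percentile(y,[0.2,1,50,99,99.8]),"x",np.percentile(x,[.2,99.8]),"zmax",np.percentile(S[:,2],99.5))
yc=(np.percentile(y,.2)+np.percentile(y,99.8))/2
print("axis mid",p[0]*e+yc*n2)
d=np.load("scene0.npz");im,z,K,P=[d[k] for k in("im","z","K","P")];W=pts(z,K,P)
for u,v in[(205,214),(233,238),(264,263)]:
    a=im[v-3:v+4,u-3:u+4].max(2);k=np.unravel_index(a.argmin(),a.shape);print(u,v,W[v-3+k[0],u-3+k[1]],plane(u,v,.171,K,P))
E
```

```text
[368 180  82  16 528] [ 0.65301494 -0.092829    0.17541039] [ 0.65378077 -0.09376278  0.1739574 ]
((408.5, 187.5), (15.0, 81.0), 90.0)
372 183 [ 0.66050932 -0.02691965  0.17175405] [ 0.66070674 -0.02697086  0.171     ] 70
410 185 [ 0.65591768 -0.09817617  0.17500665] [ 0.65695334 -0.09870309  0.171     ] 74
447 188 [ 0.64959902 -0.1670991   0.17758357] [ 0.65126759 -0.16837161  0.171     ] 70
[  320   195   169   168 25227]
cyl [ 0.49450341 -0.07851085  0.15472437] 0.00832693742014841
y pct [-0.18552089 -0.18315914 -0.04411188  0.096913    0.09929538] x [-0.14999695  0.14625302] zmax 0.23645360173575838
axis mid [ 0.4895988  -0.08176396]
205 214 [ 0.64429596 -0.15615495  0.17319151] [ 0.64468012 -0.16128869  0.171     ]
233 238 [ 0.6490725  -0.09732386  0.1722659 ] [ 0.64844565 -0.09110238  0.171     ]
264 263 [ 0.6397058  -0.05211563  0.05619891] [ 0.65028553 -0.01770051  0.171     ]
```

The bar midpoint is about (0.655,-0.097,0.172). Both views agree within 7 mm and it matches the text's 171 mm. The axis is at about (0.4945,-0.084) with yaw about -0.075. I'll raise the arm, shut the fingers and go out in front of the bar.

```bash
python3 -m inch '[{"dz":0.03,"fingers":0},{"dz":0.03,"fingers":0},{"dz":0.03,"fingers":0},{"dz":0.03,"fingers":0},{"dz":0.02,"fingers":0},{"dx":0.02,"dy":0.02,"fingers":0,"yaw":-1},{"dx":0.028,"dy":0.026,"fingers":0,"yaw":-1},{"dx":0.028,"dy":0.026,"fingers":0,"yaw":-1},{"dx":0.028,"dy":0.026,"fingers":0,"yaw":-1},{"dx":0.028,"dy":0.026,"fingers":0,"yaw":-1},{"dx":0.028,"dy":0.026,"fingers":0,"yaw":-1},{"dx":0.028,"dy":0.026,"fingers":0,"yaw":-1},{"dx":0.028,"dy":0.026,"fingers":0,"yaw":-1},{"dx":0.028,"dy":0.026,"fingers":0,"yaw":-1},{"dx":0.028,"dy":0.026,"fingers":0,"yaw":-1},{"dx":0.028,"dy":0.026,"fingers":0,"yaw":-1},{"dx":0.028,"dy":0.026,"fingers":0,"yaw":-1},{"dx":0.028,"dy":0.026,"fingers":0,"yaw":-1},{"dx":0.028,"dy":0.026,"fingers":0,"yaw":-1},{"dx":0.02,"dy":0.02,"fingers":0,"yaw":-1}]' 30
```

```text
$[0]: bad value
```

```bash
python3 -m inch '[{"dx":0.028,"dy":0.026,"fingers":0,"yaw":-1},{"dx":0.028,"dy":0.026,"fingers":0,"yaw":-1},{"dx":0.028,"dy":0.026,"fingers":0},{"dx":0.028,"dy":0.026,"fingers":0},{"dx":0.02,"dy":0.026,"fingers":0},{"dx":0.01,"dy":0.01,"fingers":0},{"fingers":0},{"fingers":0}]'; python3 - <<'E'
from h import *
grab("scene","s1.png")
o=manip.get_obs();print({k:np.round(v,3).tolist() for k,v in o.items()})
E
```

```text
{'time': 0.2, 'joint_positions': [-1.522, 0.528, 1.433, 0.0, 1.181, -0.179], 'dq': [-0.001, -0.003, -0.004, 0.001, -0.003, 0.001], 'effort': [0.001, -44.0, -17.664, 0.063, 0.056, -0.0], 'ee_pos': [0.141, -0.608, 0.222], 'ee_rot': [0.783, -0.622, -0.0, -0.001], 'force': [-0.803, 0.052, 0.167], 'torque': [0.06, 0.004, -0.021], 'width': 0.087}$[0]: bad value
```

Both calls were refused, probably because every row needs all five keys. I'll test that with one small row.

```bash
python3 -m inch '[{"dx":0,"dy":0,"dz":0.02,"yaw":0,"fingers":0}]' 30; python3 -m inch '[{"dz":0.02,"fingers":0}]'; python3 -m inch '[{"dx":0.0,"dy":0.0,"dz":0.02,"yaw":0.0,"fingers":0.0}]'
```

```text
time: 0.28
ee_pos: [0.1409, -0.6058, 0.2383]
ee_rot: [0.783, -0.622, -0.003, -0.004]
force: [-0.7, 0.5, -0.6]
width: 0.0848
time: 0.37
ee_pos: [0.1411, -0.6075, 0.2611]
ee_rot: [0.783, -0.622, -0.002, -0.002]
force: [-0.8, 0.4, 1.1]
width: 0.0803$[0]: bad value
```

```bash
python3 -m inch '[{"dx":0,"dy":0,"dz":0.03,"yaw":0,"fingers":0},{"dx":0,"dy":0,"dz":0.03,"yaw":0,"fingers":0},{"dx":0.01,"dy":0.01,"dz":0.03,"yaw":0,"fingers":0},{"dx":0.02,"dy":0.02,"dz":0.01,"yaw":-1,"fingers":0},{"dx":0.028,"dy":0.026,"dz":0,"yaw":-1,"fingers":0},{"dx":0.028,"dy":0.026,"dz":0,"yaw":-1,"fingers":0},{"dx":0.028,"dy":0.026,"dz":0,"yaw":-1,"fingers":0},{"dx":0.028,"dy":0.026,"dz":0,"yaw":-1,"fingers":0},{"dx":0.028,"dy":0.026,"dz":0,"yaw":-1,"fingers":0},{"dx":0.028,"dy":0.026,"dz":0,"yaw":-1,"fingers":0},{"dx":0.028,"dy":0.026,"dz":0,"yaw":-1,"fingers":0},{"dx":0.028,"dy":0.026,"dz":0,"yaw":-1,"fingers":0},{"dx":0.028,"dy":0.026,"dz":0,"yaw":-1,"fingers":0},{"dx":0.028,"dy":0.026,"dz":0,"yaw":-1,"fingers":0},{"dx":0.028,"dy":0.026,"dz":0,"yaw":-1,"fingers":0},{"dx":0.028,"dy":0.026,"dz":0,"yaw":-1,"fingers":0},{"dx":0.028,"dy":0.026,"dz":0,"yaw":-1,"fingers":0},{"dx":0.028,"dy":0.026,"dz":0,"yaw":-1,"fingers":0},{"dx":0.028,"dy":0.026,"dz":0,"yaw":-1,"fingers":0},{"dx":0.028,"dy":0.026,"dz":0,"yaw":-1,"fingers":0}]'
```

```text
time: 2.03
ee_pos: [0.6201, -0.1611, 0.3623]
ee_rot: [-0.682, 0.731, 0.0, -0.0]
force: [0.5, -0.7, -0.8]
width: 0.0004
```

```bash
python3 -m inch '[{"dx":0.025,"dy":0.022,"dz":0,"yaw":0,"fingers":0},{"dx":0.025,"dy":0.022,"dz":0,"yaw":0,"fingers":0},{"dx":0.022,"dy":0.018,"dz":0,"yaw":0,"fingers":0},{"dx":0,"dy":0,"dz":-0.03,"yaw":0,"fingers":0},{"dx":0,"dy":0,"dz":-0.03,"yaw":0,"fingers":0},{"dx":0,"dy":0,"dz":-0.02,"yaw":0,"fingers":0},{"dx":0,"dy":0,"dz":0,"yaw":0,"fingers":0}]'; python3 - <<'E'
from h import *
grab("scene","s1.png");im,z,K,P=grab("wrist","w1.png")
E
```

```text
time: 2.62
ee_pos: [0.6879, -0.0994, 0.276]
ee_rot: [-0.683, 0.731, 0.005, -0.003]
force: [-1.4, 1.1, -0.9]
width: 0.0007
```

View pics/s1.png

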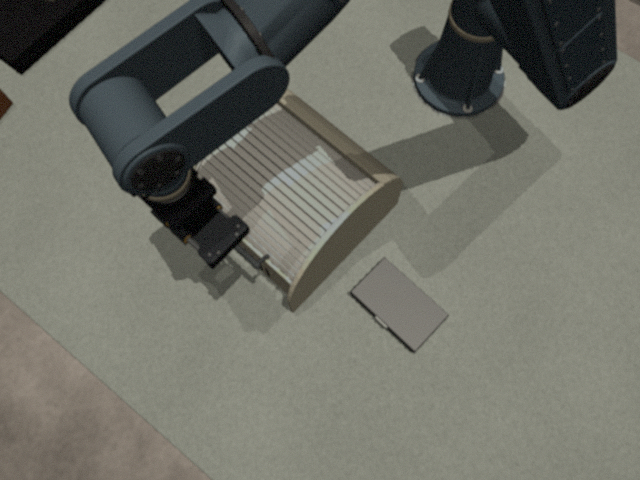

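View pics/w1.png

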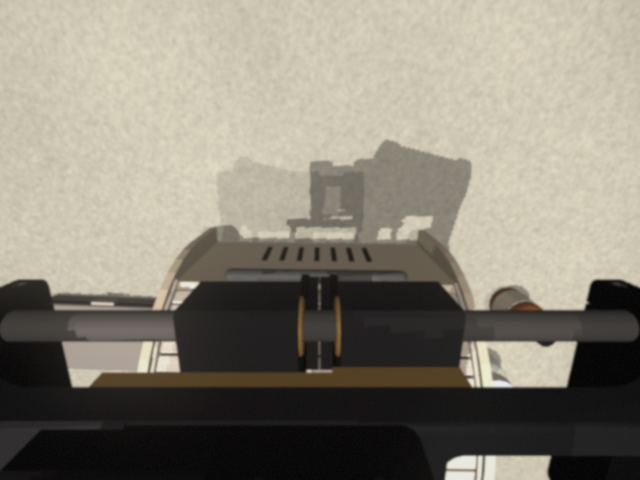

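The scene view shows the gripper above and in front of the bar. The wrist view shows the bar as a grey strip at row 275, columns 228–408, just past the fingertips at (320,280). I'll check its position with this second view.

```bash
python3 - <<'E'
from h import *
im,z,K,P=grab("wrist");W=pts(z,K,P)
for u in(240,280,360,400):
    for v in(270,274,278): print(u,v,W[v,u].round(4),plane(u,v,.175,K,P).round(4),im[v,u])
print(manip.get_obs()["ee_pos"].round(4) if hasattr(manip.get_obs()["ee_pos"],'round') else manip.get_obs()["ee_pos"])
E
```

```text
240 270 [ 0.6677 -0.0307  0.1709] [ 0.6691 -0.0319  0.175 ] [72 67 60]
240 274 [ 0.6658 -0.0316  0.1756] [ 0.6655 -0.0314  0.175 ] [85 82 78]
240 278 [ 0.6624 -0.0313  0.1763] [ 0.6619 -0.0309  0.175 ] [102  99  95]
280 270 [ 0.6656 -0.0652  0.1719] [ 0.6668 -0.0657  0.175 ] [76 70 61]
280 274 [ 0.6634 -0.0654  0.1756] [ 0.6632 -0.0653  0.175 ] [81 79 75]
280 278 [ 0.6599 -0.0651  0.1759] [ 0.6596 -0.0649  0.175 ] [102  99  96]
360 270 [ 0.633  -0.1411  0.0986] [ 0.6621 -0.1333  0.175 ] [91 82 70]
360 274 [ 0.6584 -0.1332  0.1747] [ 0.6585 -0.1331  0.175 ] [56 55 52]
360 278 [ 0.6557 -0.1328  0.1772] [ 0.6548 -0.133   0.175 ] [74 73 69]
400 270 [ 0.6296 -0.1847  0.0979] [ 0.6597 -0.1671  0.175 ] [96 88 75]
400 274 [ 0.6556 -0.1673  0.1738] [ 0.6561 -0.167   0.175 ] [68 66 62]
400 278 [ 0.6534 -0.1665  0.1772] [ 0.6525 -0.167   0.175 ] [92 90 86]
[ 0.6919 -0.1011  0.2837]
```

The bar's front face is at x ≈ 0.664 and its centre at about (0.657, -0.10, 0.171), which is consistent. I'll descend in front of it, then touch it.

```bash
python3 -m inch '[{"dx":0,"dy":0,"dz":-0.03,"yaw":0,"fingers":0},{"dx":0,"dy":0,"dz":-0.03,"yaw":0,"fingers":0},{"dx":0,"dy":0,"dz":-0.03,"yaw":0,"fingers":0},{"dx":0,"dy":0,"dz":-0.03,"yaw":0,"fingers":0},{"dx":0,"dy":0,"dz":-0.018,"yaw":0,"fingers":0},{"dx":-0.008,"dy":0,"dz":0,"yaw":0,"fingers":0},{"dx":-0.008,"dy":0,"dz":0,"yaw":0,"fingers":0},{"dx":-0.003,"dy":0,"dz":0.002,"yaw":0,"fingers":0}]';python3 -m inch '[{"dx":-0.005,"dy":0,"dz":0.008,"yaw":0,"fingers":0},{"dx":-0.006,"dy":0,"dz":0.008,"yaw":0,"fingers":0},{"dx":-0.006,"dy":0,"dz":0.0075,"yaw":0,"fingers":0},{"dx":-0.006,"dy":0.001,"dz":0.0075,"yaw":0,"fingers":0}]'
```

```text
time: 3.43
ee_pos: [0.6725, -0.1013, 0.149]
ee_rot: [-0.682, 0.731, -0.002, 0.001]
force: [2.9, 0.0, -2.0]
width: 0.0003
time: 3.77
ee_pos: [0.6512, -0.1001, 0.181]
ee_rot: [-0.682, 0.731, -0.003, 0.002]
force: [4.3, 0.2, 0.2]
width: 0.0004
```

It is in contact at about 4 N and following the arc. I'll continue.

```bash
python3 -m inch '[{"dx":-0.0065,"dy":0,"dz":0.007,"yaw":0,"fingers":0},{"dx":-0.0065,"dy":0.001,"dz":0.007,"yaw":0,"fingers":0},{"dx":-0.007,"dy":0,"dz":0.006,"yaw":0,"fingers":0},{"dx":-0.007,"dy":0.001,"dz":0.006,"yaw":0,"fingers":0},{"dx":-0.008,"dy":0,"dz":0.005,"yaw":0,"fingers":0},{"dx":-0.008,"dy":0.001,"dz":0.005,"yaw":0,"fingers":0}]';python3 -m inch '[{"dx":-0.008,"dy":0,"dz":0.0045,"yaw":0,"fingers":0},{"dx":-0.008,"dy":0.001,"dz":0.0045,"yaw":0,"fingers":0},{"dx":-0.0085,"dy":0,"dz":0.0035,"yaw":0,"fingers":0},{"dx":-0.0085,"dy":0.001,"dz":0.0035,"yaw":0,"fingers":0}]'; python3 -c "
from h import *
grab('scene','s2.png');grab('top','t2.png')"
```

```text
time: 4.27
ee_pos: [0.6083, -0.0972, 0.2171]
ee_rot: [-0.682, 0.731, -0.003, 0.002]
force: [5.9, 0.8, 4.8]
width: 0.0006
time: 4.6
ee_pos: [0.572, -0.0952, 0.2305]
ee_rot: [-0.682, 0.731, -0.0, -0.0]
force: [1.5, -1.3, 1.8]
width: 0.0003
```

View pics/s2.png

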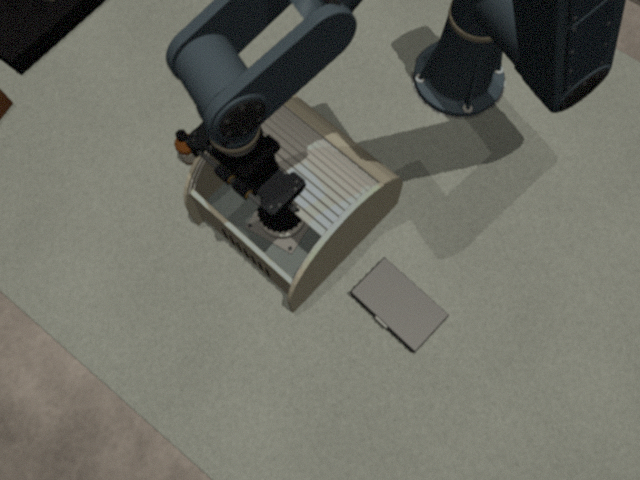

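The scene view shows the shutter rising with the fingers behind the bar, and the lamp cap now visible around (280,222). I'll keep pushing past the top.

```bash
python3 -m inch '[{"dx":-0.0085,"dy":0,"dz":0.0025,"yaw":0,"fingers":0},{"dx":-0.0085,"dy":0.001,"dz":0.0025,"yaw":0,"fingers":0},{"dx":-0.009,"dy":0,"dz":0.002,"yaw":0,"fingers":0},{"dx":-0.009,"dy":0.001,"dz":0.002,"yaw":0,"fingers":0},{"dx":-0.009,"dy":0.001,"dz":0.001,"yaw":0,"fingers":0},{"dx":-0.009,"dy":0.001,"dz":0.001,"yaw":0,"fingers":0},{"dx":-0.009,"dy":0.001,"dz":0,"yaw":0,"fingers":0},{"dx":-0.009,"dy":0.001,"dz":0,"yaw":0,"fingers":0},{"dx":-0.009,"dy":0.001,"dz":0,"yaw":0,"fingers":0},{"dx":-0.009,"dy":0,"dz":0,"yaw":0,"fingers":0},{"dx":0,"dy":0,"dz":0,"yaw":0,"fingers":0},{"dx":0,"dy":0,"dz":0,"yaw":0,"fingers":0}]'; python3 -c "
from h import *
grab('scene','s3.png');grab('wrist','w3.png')"
```

```text
time: 5.7
ee_pos: [0.4837, -0.0878, 0.2406]
ee_rot: [-0.682, 0.731, -0.0, 0.0]
force: [-0.5, 0.4, 0.1]
width: 0.0003
```

View pics/s3.png

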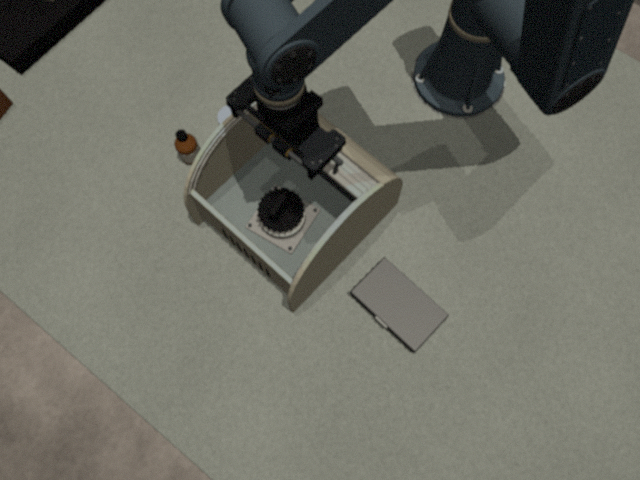

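View pics/w3.png

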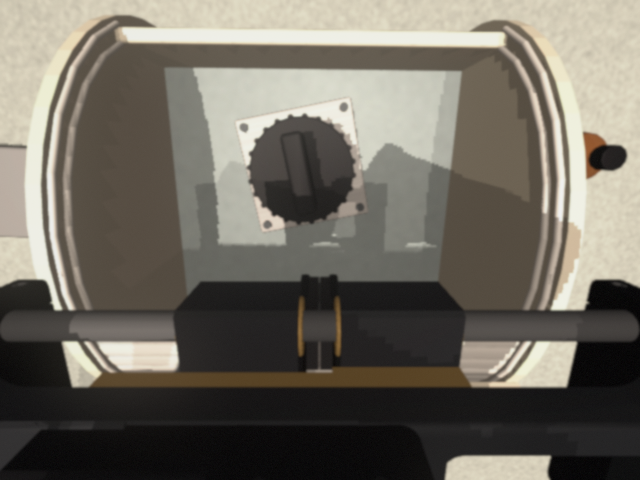

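The shutter has rolled on by itself and the tool force is zero. The wrist view shows the cap with its flange at (303,168) and the grip bar from about (291,133) to (306,207). The scene view shows the cap at (282,212). I'll measure the grip from both.

```bash
python3 - <<'E'
from h import *
im,z,K,P=grab("wrist");W=pts(z,K,P);np.savez("w3.npz",im=im,z=z,K=K,P=P)
cv2.imwrite("pics/w3c.png",cv2.resize(im[80:250,220:390,::-1],None,fx=3.5,fy=3.5,interpolation=cv2.INTER_CUBIC))
roi=np.zeros(z.shape,bool);roi[100:240,230:370]=1
m=roi&(W[...,2]>.145)&(W[...,2]<.17)
print(m.sum(),np.median(W[m],0).round(4),W[m].min(0).round(4),W[m].max(0).round(4))
X=W[m][:,:2];r=cv2.minAreaRect((X*1000).astype(np.float32));print("rect mm",r); bx=cv2.boxPoints(r);print(bx.round(1).tolist())
pp=np.argwhere(m)[:,::-1];print("px",pp.mean(0),pp.min(0),pp.max(0))
fl=roi&(W[...,2]>.10)&(W[...,2]<.13);print("flange",fl.sum(),np.median(W[fl],0));c,rr=cv2.minEnclosingCircle((W[fl][:,:2]*1000).astype(np.float32));print(c,rr)
im2,z2,K2,P2=grab("scene");W2=pts(z2,K2,P2)
m2=np.zeros(z2.shape,bool);m2[180:245,250:315]=1
m2&=(W2[...,2]>.145)&(W2[...,2]<.17)
print("scene",m2.sum(),np.median(W2[m2],0));r=cv2.minAreaRect((W2[m2][:,:2]*1000).astype(np.float32));print(r)
# shutter edge/bar now
t,zt,Kt,Pt=grab("top","t3.png");Wt=pts(zt,Kt,Pt)
E
```

```text
1843 [ 0.5419 -0.0765  0.1551] [ 0.5103 -0.0871  0.1455] [ 0.5706 -0.0656  0.1579]
rect mm ((540.3328247070312, -76.3658676147461), (59.924095153808594, 16.088279724121094), 6.888294219970703)
[[509.6000061035156, -72.0], [511.6000061035156, -87.9000015258789], [571.0, -80.80000305175781], [569.0999755859375, -64.80000305175781]]
px [297.76776994 172.88551275] [280 131] [315 215]
flange 7111 [ 0.54302891 -0.0826751   0.11534131]
(540.1589965820312, -76.26395416259766) 46.022762298583984
scene 306 [ 0.54033182 -0.07663818  0.15576662]
((538.6893310546875, -78.82402801513672), (60.7346305847168, 17.473581314086914), 7.065306663513184)
```

View pics/w3c.png

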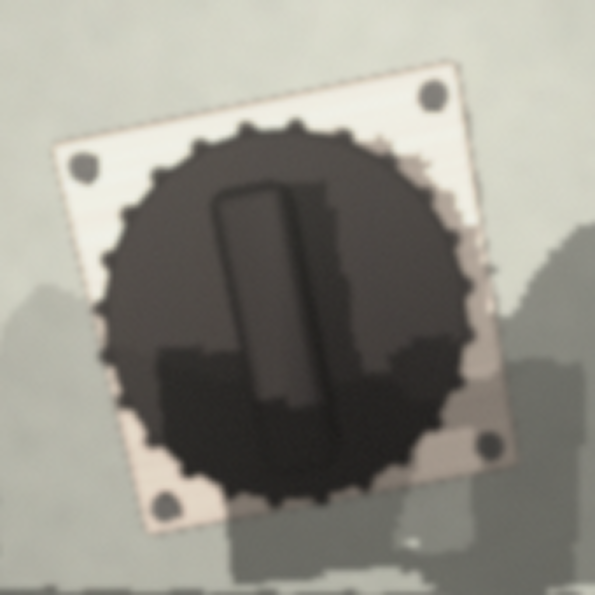

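View pics/t3.png

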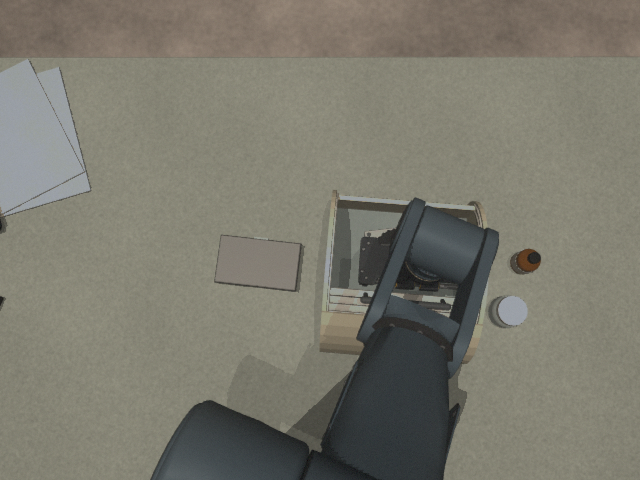

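The grip centre is at about (0.540,-0.077), with its top at 0.1555 and its long axis at +6.9° in the world frame. Both views agree within 3 mm, and the 60 x 16 mm size matches. The flange top is at 0.115.

The gripper's wide body would hit the rolled-back shutter if it turned a full quarter with the cap. Instead I'll use the shut fingertips. They will press on the flange beside the rear end of the grip, then sweep that end clockwise (+y) on an arc about the cap axis without yawing.

```bash
python3 -m inch '[{"dx":0.012,"dy":-0.008,"dz":0,"yaw":0,"fingers":0},{"dx":0.012,"dy":-0.008,"dz":0,"yaw":0,"fingers":0},{"dx":0.010,"dy":-0.006,"dz":0,"yaw":0,"fingers":0},{"dx":0,"dy":0,"dz":-0.02,"yaw":0,"fingers":0},{"dx":0,"dy":0,"dz":-0.02,"yaw":0,"fingers":0},{"dx":0,"dy":0,"dz":-0.02,"yaw":0,"fingers":0},{"dx":0,"dy":0,"dz":-0.02,"yaw":0,"fingers":0},{"dx":0,"dy":0,"dz":-0.02,"yaw":0,"fingers":0},{"dx":0,"dy":0,"dz":-0.01,"yaw":0,"fingers":0},{"dx":0,"dy":0,"dz":0,"yaw":0,"fingers":0}]' 40; python3 -c "
from h import *
grab('scene','s4.png');im,z,K,P=grab('wrist','w4.png')
o=manip.get_obs();print(o['ee_pos'],o['force'])"
```

```text
time: 6.78
ee_pos: [0.5169, -0.1092, 0.1283]
ee_rot: [-0.682, 0.731, 0.002, -0.001]
force: [-0.4, 0.8, -0.1]
width: 0.0006
[ 0.5185649  -0.10995273  0.13061545] [0.57844588 0.08841009 0.19583774]
```

View pics/w4.png

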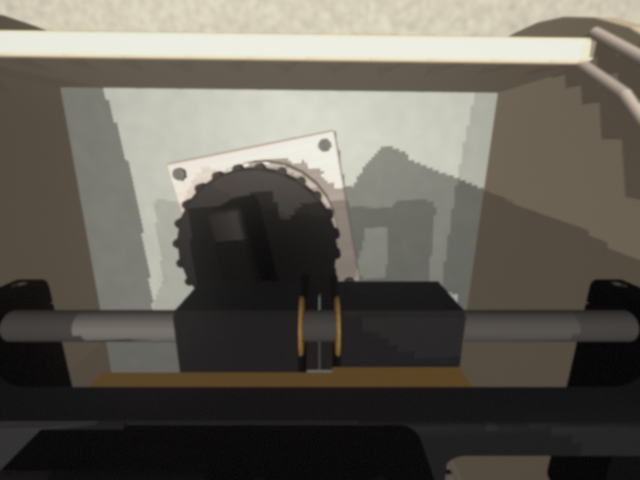

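View pics/s4.png

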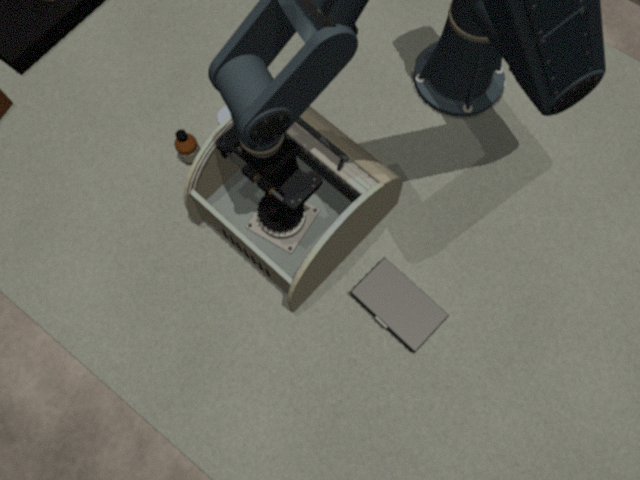

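The wrist view shows the flange at (258,230) with the fingertips (320,280) over its rear-right part, beside the grip. The scene view shows the shutter bar rolled well back and clear of the gripper. Next I'll press down.

```bash
python3 -m inch '[{"dx":0,"dy":0,"dz":-0.008,"yaw":0,"fingers":0},{"dx":0,"dy":0,"dz":-0.008,"yaw":0,"fingers":0},{"dx":0,"dy":0,"dz":-0.002,"yaw":0,"fingers":0},{"dx":0,"dy":0,"dz":0,"yaw":0,"fingers":0}]'; python3 -m inch '[{"dx":0,"dy":0,"dz":-0.004,"yaw":0,"fingers":0},{"dx":0,"dy":0,"dz":-0.004,"yaw":0,"fingers":0},{"dx":0,"dy":0,"dz":-0.003,"yaw":0,"fingers":0},{"dx":0,"dy":0,"dz":0,"yaw":0,"fingers":0}]'
```

```text
time: 7.22
ee_pos: [0.519, -0.1105, 0.113]
ee_rot: [-0.682, 0.731, -0.001, 0.0]
force: [1.3, -1.7, 5.5]
width: 0.0006
time: 7.55
ee_pos: [0.5191, -0.1107, 0.1027]
ee_rot: [-0.682, 0.731, -0.001, 0.0]
force: [-0.7, -1.8, 9.5]
width: 0.0005
```

```bash
python3 -m inch '[{"dx":0,"dy":0,"dz":-0.003,"yaw":0,"fingers":0},{"dx":0,"dy":0,"dz":-0.002,"yaw":0,"fingers":0},{"dx":0,"dy":0,"dz":0,"yaw":0,"fingers":0}]'; python3 -m inch '[{"dx":0,"dy":0.004,"dz":0,"yaw":0,"fingers":0},{"dx":0,"dy":0.004,"dz":0,"yaw":0,"fingers":0},{"dx":0,"dy":0.0,"dz":0,"yaw":0,"fingers":0}]'
```

```text
time: 7.8
ee_pos: [0.5191, -0.111, 0.0987]
ee_rot: [-0.683, 0.731, -0.002, 0.0]
force: [-1.8, -1.6, 14.1]
width: 0.0003
time: 8.05
ee_pos: [0.5198, -0.1049, 0.0993]
ee_rot: [-0.683, 0.73, -0.004, -0.001]
force: [-3.0, -9.0, 13.2]
width: 0.0006
```

The cap is bottomed at about 0.099 with 14 N, and I've started pushing sideways at 9 N. I'll follow the arc in small steps and watch.

```bash
python3 -m inch '[{"dx":-0.002,"dy":0.003,"dz":0,"yaw":0,"fingers":0},{"dx":-0.002,"dy":0.003,"dz":0,"yaw":0,"fingers":0},{"dx":-0.002,"dy":0.003,"dz":0,"yaw":0,"fingers":0},{"dx":0,"dy":0.0,"dz":0,"yaw":0,"fingers":0}]'; python3 -c "
from h import *
im,z,K,P=grab('wrist','w5.png');cv2.imwrite('pics/w5c.png',im[100:300,120:420,::-1])
W=pts(z,K,P);m=np.zeros(z.shape,bool);m[130:275,150:296]=1;m&=(W[...,2]>.13)&(W[...,2]<.16);print(m.sum(),np.median(W[m][:,2]),cv2.minAreaRect((W[m][:,:2]*1000).astype(np.float32)))"
```

```text
time: 8.38
ee_pos: [0.5146, -0.095, 0.0991]
ee_rot: [-0.683, 0.731, -0.004, 0.001]
force: [0.0, -5.7, 12.9]
width: 0.0003
3198 0.13910392960882367 ((554.8143920898438, -78.59815216064453), (16.196090698242188, 31.148225784301758), 81.54181671142578)
```

View pics/w5.png

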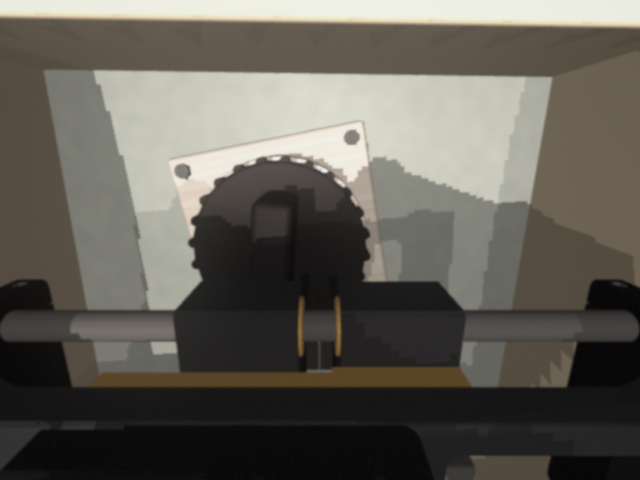

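The wrist view shows the grip at about (272,237), now at -8.5°. It has turned 15° clockwise, and its top at 0.139 means it is fully pressed. I'll continue.

```bash
python3 -m inch '[{"dx":-0.001,"dy":0.003,"dz":0,"yaw":0,"fingers":0},{"dx":-0.001,"dy":0.003,"dz":0,"yaw":0,"fingers":0},{"dx":0,"dy":0.003,"dz":0,"yaw":0,"fingers":0},{"dx":0.001,"dy":0.003,"dz":0,"yaw":0,"fingers":0},{"dx":0,"dy":0.0,"dz":0,"yaw":0,"fingers":0}]'; python3 -c "
from h import *
im,z,K,P=grab('wrist','w6.png')
W=pts(z,K,P);m=np.zeros(z.shape,bool);m[130:275,150:400]=1;m&=(W[...,2]>.13)&(W[...,2]<.16);print(m.sum(),np.median(W[m][:,2]),cv2.minAreaRect((W[m][:,:2]*1000).astype(np.float32)))"
```

```text
time: 8.85
ee_pos: [0.5132, -0.0858, 0.0996]
ee_rot: [-0.683, 0.73, -0.005, -0.001]
force: [-5.2, -15.1, 16.0]
width: 0.0006
3324 0.13910591295082625 ((552.2166137695312, -81.57183837890625), (16.024120330810547, 34.323184967041016), 66.88548278808594)
```

View pics/w6.png

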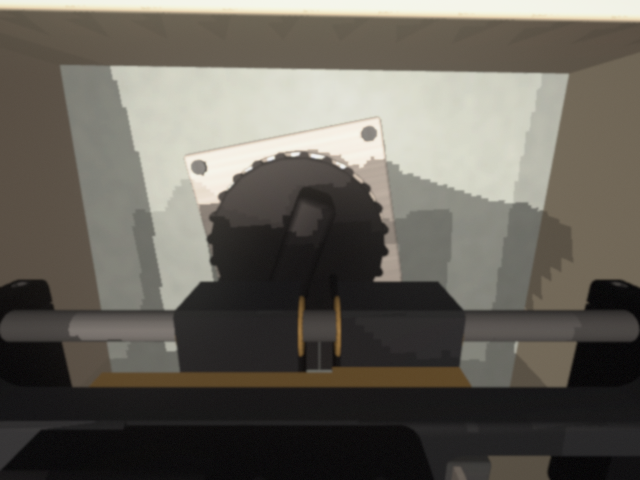

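The grip is at -23°, so it has turned 30°. I'll continue the arc, now bending towards +x.

```bash
python3 -m inch '[{"dx":0,"dy":0.003,"dz":0,"yaw":0,"fingers":0},{"dx":0,"dy":0.003,"dz":0,"yaw":0,"fingers":0},{"dx":0.0015,"dy":0.003,"dz":0,"yaw":0,"fingers":0},{"dx":0,"dy":0.0,"dz":0,"yaw":0,"fingers":0}]'; python3 -c "
from h import *
im,z,K,P=grab('wrist','w7.png')
W=pts(z,K,P);m=np.zeros(z.shape,bool);m[130:275,150:450]=1;m&=(W[...,2]>.13)&(W[...,2]<.16);print(m.sum(),np.median(W[m][:,2]),cv2.minAreaRect((W[m][:,:2]*1000).astype(np.float32)))"
```

```text
time: 9.23
ee_pos: [0.5137, -0.0749, 0.0992]
ee_rot: [-0.683, 0.731, -0.003, -0.001]
force: [-4.9, -7.4, 16.8]
width: 0.0008
3716 0.13898422928260512 ((542.9683837890625, -81.26936340332031), (16.71019744873047, 48.85746383666992), 28.574121475219727)
```

Now at -61.4°, 68° turned. About 12° remain.

```bash
python3 -m inch '[{"dx":0.002,"dy":0.001,"dz":0,"yaw":0,"fingers":0},{"dx":0.002,"dy":0.001,"dz":0,"yaw":0,"fingers":0},{"dx":0.002,"dy":0.001,"dz":0,"yaw":0,"fingers":0},{"dx":0,"dy":0.0,"dz":0,"yaw":0,"fingers":0}]'; python3 -c "
from h import *
im,z,K,P=grab('wrist','w8.png')
W=pts(z,K,P);m=np.zeros(z.shape,bool);m[130:275,150:450]=1;m&=(W[...,2]>.13)&(W[...,2]<.16);print(m.sum(),np.median(W[m][:,2]),cv2.minAreaRect((W[m][:,:2]*1000).astype(np.float32)))"
```

```text
time: 9.62
ee_pos: [0.516, -0.0702, 0.0992]
ee_rot: [-0.683, 0.73, 0.001, -0.003]
force: [-10.6, -6.1, 24.0]
width: 0.0006
3285 0.13882462780955204 ((541.9038696289062, -78.66690063476562), (15.774262428283691, 54.78428649902344), 15.505779266357422)
```

View pics/w8.png

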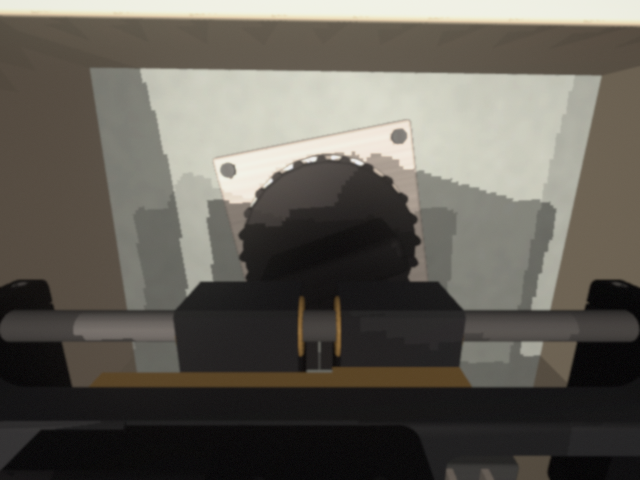

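At -74.5° it has turned about 81° (1.42 rad) and the side force is rising, so it's at the end stop. I'll nudge it once more, then let it up slowly while holding the side pressure.

```bash
python3 -m inch '[{"dx":0.0015,"dy":0,"dz":0,"yaw":0,"fingers":0},{"dx":0,"dy":0,"dz":0.004,"yaw":0,"fingers":0},{"dx":0,"dy":0,"dz":0.004,"yaw":0,"fingers":0},{"dx":0,"dy":0,"dz":0.004,"yaw":0,"fingers":0},{"dx":0,"dy":0,"dz":0.004,"yaw":0,"fingers":0},{"dx":0,"dy":0,"dz":0,"yaw":0,"fingers":0}]'; python3 -c "
from h import *
im,z,K,P=grab('wrist','w9.png')
W=pts(z,K,P);m=np.zeros(z.shape,bool);m[130:275,150:450]=1;m&=(W[...,2]>.13)&(W[...,2]<.17);print(m.sum(),np.median(W[m][:,2]),cv2.minAreaRect((W[m][:,:2]*1000).astype(np.float32)))"
```

```text
time: 10.17
ee_pos: [0.5162, -0.0688, 0.1123]
ee_rot: [-0.683, 0.731, 0.003, -0.003]
force: [-6.8, -4.3, 0.5]
width: 0.0003
4277 0.1472621349971223 ((540.9647216796875, -76.706787109375), (16.012908935546875, 58.924713134765625), 16.74179458618164)
```

The grip top has stopped at 0.147, about 8 mm below its start, and the vertical force is zero. That matches the lock at 0.007. I'll back off sideways, lift out and look again.

```bash
python3 -m inch '[{"dx":-0.004,"dy":-0.003,"dz":0,"yaw":0,"fingers":0},{"dx":-0.003,"dy":-0.002,"dz":0,"yaw":0,"fingers":0},{"dx":0,"dy":0,"dz":0.02,"yaw":0,"fingers":0},{"dx":0,"dy":0,"dz":0.03,"yaw":0,"fingers":0},{"dx":0,"dy":0,"dz":0.03,"yaw":0,"fingers":0},{"dx":0,"dy":0,"dz":0.03,"yaw":0,"fingers":0},{"dx":0,"dy":0,"dz":0.03,"yaw":0,"fingers":0},{"dx":0,"dy":0,"dz":0.03,"yaw":0,"fingers":0},{"dx":0,"dy":0,"dz":0.02,"yaw":0,"fingers":0},{"dx":0,"dy":0,"dz":0,"yaw":0,"fingers":0}]'; python3 -c "
from h import *
grab('top','t10.png');grab('scene','s10.png')
im,z,K,P=grab('wrist','w10.png')
W=pts(z,K,P);m=(W[...,2]>.137)&(W[...,2]<.17)&(abs(W[...,0]-.54)<.05)&(abs(W[...,1]+.077)<.05);print(m.sum(),np.median(W[m][:,2]),cv2.minAreaRect((W[m][:,:2]*1000).astype(np.float32)))
o=manip.get_obs();print(o['time'],o['ee_pos'],o['force'])"
```

```text
time: 11.05
ee_pos: [0.5163, -0.0747, 0.3077]
ee_rot: [-0.682, 0.731, -0.005, 0.003]
force: [1.2, -0.6, 0.1]
width: 0.0006
1104 0.1482321746722783 ((540.2937622070312, -76.1732406616211), (16.236400604248047, 59.78858947753906), 16.69635009765625)
11.2 [ 0.51268915 -0.07358626  0.30200051] [ 0.0593793   0.51422931 -0.08416295]
```

View pics/w10.png

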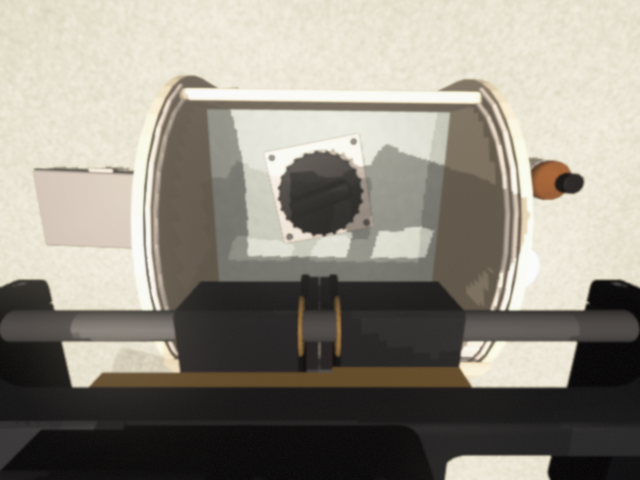

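View pics/s10.png

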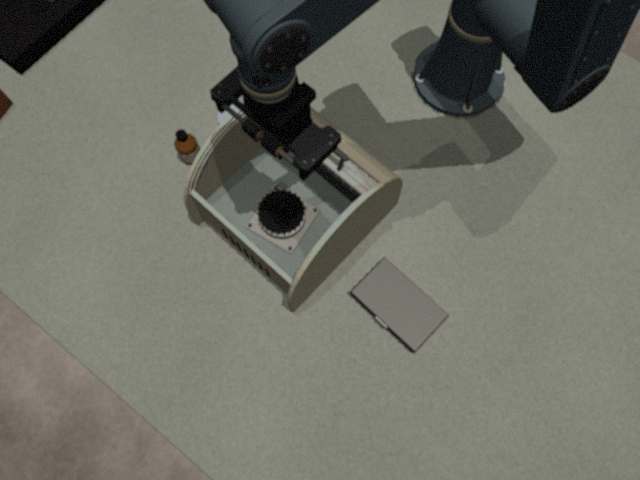

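View pics/t10.png

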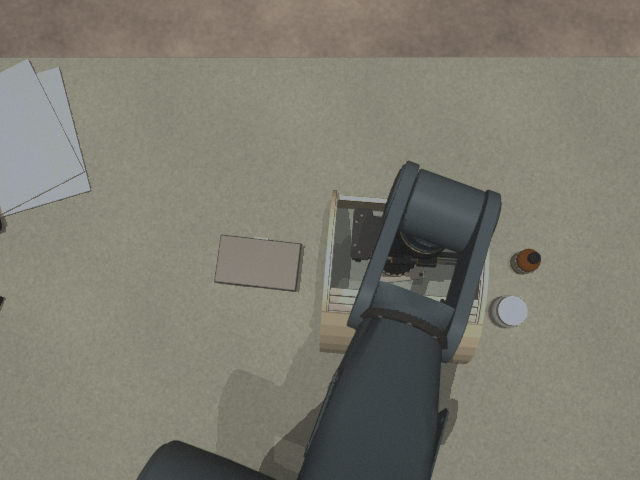

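The wrist view shows the cap at (321,193) with its grip turned to -73.3°, which is 80.2° or 1.40 rad from the start. The grip top is at 0.148, or 7 mm down. The shutter is rolled back, and the box, bottle and jar are at the same pixels as at the start. The robot touches nothing, so I'll hand in.

```bash
python3 -c "
from bench import manip
print(manip.job_done())"
```

```text
the job is handed in; nothing more can be done
None
```

The shutter is open and the lamp cap is locked. I handed the job in after about 11 s of the allowed 61 s; the hand-in reports no verdict.

- **Shutter:** I pushed the pull bar up and back with shut fingertips until the shutter rolled on to the stop by itself. It was still open in the last pictures.
- **Cap:** I pressed it down about 16 mm on its flange and swept the grip clockwise with the shut fingertips, without gripping it. A gripper turning with the cap would have hit the rolled-back shutter.
- **Last checks:** After I let go, the grip had turned 80.2° (1.40 rad). Its top stood 7 mm below its start height, which matches the locked position. The tool force was about zero and the arm was clear of everything.
- **Neighbours:** The slide box, bottle and jar showed at the same image positions as at the start.
- **Disagreements:** Two camera views differed by up to 7 mm on the bar and 3 mm on the grip. The first move calls were refused because every row needs all five values; nothing moved in them.

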